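# Close up the seed case

### The arm

A 7-joint arm with a two-finger parallel gripper is mounted at the origin on the work surface. World frame = base frame: x ahead of the robot, y to its left, z up, the work surface at z = 0. Lengths are in m, angles in rad, forces in N, time in s.
With the tool pointing down it reaches from about 0.4 to 0.85 m from the base axis. Payload 4.5 kg.
Tool frame: the origin (TCP) lies between the finger pads; the fingertips stand 25 mm ahead of it and the grasp point (between the pads) lies 6 mm ahead of it (robot.tip_reach is the x of the fingertips in the tool frame, in m); x points along the fingers, y is the direction in which the jaws open and shut, and the axes are right-handed (so a half turn about x gives the same grasp; the last joint's range is limited). The gripper opens to 88 mm and grips with 3 to 60 N. Pads are 18 mm wide; open, the fingers measure 123 mm over their backs; the gripper's body (75 mm by 187 mm) begins 45 mm behind the grasp point.
Start: joints at [-1.172, 0.689, -0.195, 1.565, 0.157, 0.902, -0.215], TCP at [0.223, 0.584, 0.243] pointing down, gripper open.
Joint ranges: [-3.01, 3.01], [-0.46, 2.08], [-1.47, 1.51], [0.13, 2.56], [-1, 4.14], [0.04, 2.09], [-2.66, 2.66]. Speed limits (rad/s): [2.57, 2.57, 3.14, 3.14, 3.14, 3.14, 3.14].

### API

Orientations are given as a unit quaternion [w, x, y, z].
In Python, from plant import get_obs, imaging, workorder, robot gives the robot as it stands.
- The arm moves only by the shell command python3 -m pendant 'ROWS' [OPENING] [FORCE]. ROWS is JSON, a list of rows, each an object of numbers: "dx", "dy", "dz": the shift along the tool's x, y, z in cm; "ax", "ay", "az": the turn, a rotation vector about the tool's x, y, z in degrees. In form: [{"dx": .., "dy": .., "dz": .., "ax": .., "ay": .., "az": ..}, ...]. A call has 1 to 12 rows; each row is the pose to reach, as a shift and turn from the pose commanded when the call began, along the tool's axes at that moment; what a row does not reach only later rows make up. A row lasts 1/12 s, in which the tool goes at most 41.7 mm and 7.16 degrees, less where a joint would pass 70% of its speed; a pose out of reach is approached as far as the arm can. A call with a gripper value outside its range is refused whole. OPENING is the closure, from -1 (fully open) to 1 (shut), set as the call begins (- or left out, the last holds). The fingers move at their own pace and stop on an object; FORCE is the grip in N (left out, the last holds). Time passes only in rows, so rows that repeat a pose let the fingers close. It gives the time, the measured TCP pose, the force and the opening at its end, in the units of the state.
- get_obs(): the state, without advancing time (a new reading comes with each control period).
- imaging.capture(name): name is "side" or "top" or "wrist"; returns a dict with "color" (400x640x3 uint8, red, green, blue), "range_z" (400x640 float32, m along the optical axis (not along the pixel's ray), 0 where there is no reading), "mtx" (3x3 intrinsics, pixels), "position" and "rotation" of the camera in the world; the wrist camera has in their place "mount" (4x4, takes a point from camera to tool coordinates, whose origin is the TCP and whose axes are the tool frame's). Camera axes: x right, y down, z forward; pixel columns grow to the right and rows downward; lengths in m; the calibration is good to about 2 mm. A picture is of the moment at which its call begins: read the wrist's pose just before it.
- workorder.sign_off(): hands the job in, once; it reports no verdict.
The state is a dict: "time": time; "joints": joint angles; "qvel": joint speeds; "tau": joint torques, N m; "ee_pos": TCP position; "tool_rot": TCP orientation; "ft_force": force on the tool from outside, world axes, zero at the start; "moment": the same for the moment, N m; "finger_gap": opening from 0.0 (shut) to 1.0 (fully open).
Only numpy, scipy, OpenCV 4.12 (cv2) and the standard library are available. Lean on these libraries where they do the work, as an engineer would, in place of code of your own. Each camera call takes 0.05 s, during which the arm holds its last target.

### The job

Pack up the open seed case on the grow bench by pushing with the fingertips: first fold the upright orange inner cover down until it lies flat over the seed cells, and only then swing the green lid over and press it fully shut. Do not pick anything up, and leave the vials in the case and everything standing around it where it is.

Things in the scene. Friction and masses are not known exactly. Their poses are not given: they have to be found in the camera images.
- case: The open green seed case, base 190 x 260 mm, rim 75 mm above its underside; fixed on a wooden board 20 to 50 mm high. Origin: centre of its underside. x (the 190 mm way) points from the front wall (inner cover's hinge, black carrying handle 16 mm proud and below the rim) to the back wall (lid hinge); y along both hinges, z up. Front half: six seed cells; back half: open bay; contents lie under 60 mm.
- flap (a joint): Angle of the orange inner cover (rad): 0 = flat over the cells, 1.57 = upright, 1.80 = its stop, leaning outwards. Plate 83 x 244 x 4 mm, reaching 3 to 86 mm from the hinge line; folds inwards, to case +x. Stiff hinge (0.07 N m, about 1 N at the free edge): it stays where it is left and does not fall by itself.
- flap_hinge (a point): Middle of the inner cover's hinge line: case x = -84 mm, y = 0, z = 68 mm; in the middle of the plate's thickness.
- flap_edge (a point): Middle of the free edge of the inner cover, on its outer face (the face that is on top once it lies flat).
- lid (a joint): Angle of the green lid (rad): 0 = shut on the rim, 1.57 = upright, 1.90 = its stop, leaning back. Shallow shell 196 x 264 mm, 22 mm deep; swings to case -x. Stiff hinge (about 0.5 N m, 2 to 4 N at the free edge): it stays where it is left at any angle and must be pushed all the way. It jams on a standing inner cover.
- lid_hinge (a point): Middle of the lid's hinge line: case x = +98 mm, y = 0, z = 76 mm. The lid's outer face lies 22 mm from the plane through the hinge line and the shell's open side: the shut lid's top is 98 mm above the case's underside.
- lid_edge (a point): Middle of the lid's free edge, on its outer face; 196 mm from the hinge line.
- tweezers: Loose steel tweezers 150 x 18 x 7 mm lying on the board in front of the case, along its front. Origin: centre of the underside; x along them. A bystander.
- jar: Loose small glass jar standing on its brass lid, 66 mm wide, 68 mm high, at the left of the bench. Origin: centre of its underside. A bystander.
- cup: Loose red cup with a white rim and a seedling, 96 mm wide at the rim, 114 mm high (leaves to 150 mm), on the bench beyond the back of the case. Origin: centre of its underside. A bystander.
- spray: Loose spray bottle, white with a blue head, 68 mm wide, 180 mm high, on the board in front of the case near one end of its front wall (about 160 mm from the case origin to the front, 128 mm to case -y). Origin: centre of its underside. A bystander.
- pot: Loose clay pot, 86 mm wide, 73 mm high, at the left of the bench. Origin: centre of its underside. A bystander.
- feed: Loose green bottle of plant feed, 56 mm wide, 140 mm high, at the left of the bench. Origin: centre of its underside. A bystander.
- vial_a: Loose amber seed vial with a white cap, 22 mm wide, 52 mm high, standing in one of the cells. Origin: centre of its underside, 5 mm above the case's. A bystander.
- vial_b: Loose amber seed vial with a black cap, 22 mm wide, 52 mm high, standing in another cell. Origin: centre of its underside, 5 mm above the case's. A bystander.

How it is judged:
On the way:
1. the inner cover lies flat over the cells (within 0.08 rad) while the lid still stands open (above 1.2 rad) (value of joint flap below 0.08 rad and value of joint lid above 1.2 rad), for 0.2 s.
At the end, for the whole second after the job is handed in: The inner cover lies flat over the cells (within 0.08 rad) and the lid is shut over it (within 0.04 rad, 8 mm at its front edge); vials, tweezers, jar, cup, pot and bottles are within 20 mm of where they were and not tipped (value of joint flap below 0.08 rad and value of joint lid below 0.04 rad and distance of each of tweezers, spray, cup, jar, pot, feed, vial_a, vial_b from where it was at the start of the episode below 0.02 m and angle between each of tweezers, spray, cup, jar, pot, feed, vial_a, vial_b's own z axis and vertical below 0.3 rad); the robot touches nothing.
It fails at once if a seed vial is lifted, knocked over or shifted by more than 20 mm (distance of any of vial_a, vial_b from where it was at the start of the episode above 0.02 m or angle between any of vial_a, vial_b's own z axis and vertical above 0.4 rad).
It fails at once if the tweezers, spray bottle or cup beside the case is lifted, knocked over or shifted by more than 20 mm (distance of any of tweezers, spray, cup from where it was at the start of the episode above 0.02 m or angle between any of tweezers, spray, cup's own z axis and vertical above 0.4 rad).
It fails at once if the glass jar, clay pot or feed bottle is lifted, knocked over or shifted by more than 20 mm (distance of any of jar, pot, feed from where it was at the start of the episode above 0.02 m or angle between any of jar, pot, feed's own z axis and vertical above 0.4 rad).
It also fails if it takes over 48 s, if anything falls off the work surface, if the arm or the gripper's body presses on something with over 40 N, if the wrist force passes 120 N, or if a joint passes its speed limit or range.

## Working session

There is one attempt and no reset: what is moved stays moved. The work goes in short steps, Python scripts to look and compute and a shell command to move; the robot and the scene stay as the last step left them, time stands still between calls to the robot, and variables do not carry over. Pictures are saved under pics/ and viewed, and the job is handed in when it is done.

```bash
ls; mkdir -p pics; python3 - <<'E'
from plant import get_obs, imaging, workorder, robot
import cv2,numpy as np
print(get_obs()); print(robot.tip_reach)
for n in("side","top","wrist"):
    c=imaging.capture(n); cv2.imwrite(f"pics/{n}0.png",c["color"][:,:,::-1]); np.savez(f"{n}0.npz",**c)
    print(n,c["mtx"].tolist(),[np.round(c[k],3).tolist() for k in c if k in("position","rotation","mount")])
E
```

```text
pics
{'time': 0.0, 'joints': array([-1.17221224,  0.68997457, -0.19452037,  1.56630962,  0.15724726,
        0.90246808, -0.21508738]), 'qvel': array([ 0.00027147, -0.00079998, -0.00013042, -0.00064296,  0.00160163,
        0.00068975,  0.00019335]), 'tau': array([ 6.43450985e-04, -5.27573776e+01, -1.26631949e+00, -1.53425556e+01,
       -5.25580219e-02,  6.87001608e-03,  1.67842209e-04]), 'ee_pos': array([0.22278105, 0.5833044 , 0.2426252 ]), 'tool_rot': array([ 0.6952955 ,  0.12761262,  0.69546777, -0.12885561]), 'ft_force': array([ 0.23571457, -0.72025446,  0.02531154]), 'moment': array([ 0.01199137, -0.03339638,  0.04088659]), 'finger_gap': 1.001678290876812}
0.025
side [[388.45837475407615, 0.0, 313.4338489081261], [0.0, 388.45837475407615, 200.5912525570551], [0.0, 0.0, 1.0]] [[0.101, -0.463, 1.081], [-0.288, 0.898, -0.316, 0.107]]
top [[490.51019565771134, 0.0, 329.7233123887833], [0.0, 490.51019565771134, 191.8646926380299], [0.0, 0.0, 1.0]] [[0.467, 0.076, 1.374], [-0.03, 0.713, -0.7, 0.023]]
wrist [[290.60362214843263, 0.0, 319.0641443530248], [0.0, 290.60362214843263, 197.38771321300854], [0.0, 0.0, 1.0]] [[[-0.001, -0.292, 0.956, -0.14], [1.0, -0.002, 0.001, 0.0], [0.002, 0.956, 0.292, -0.077], [0.0, 0.0, 0.0, 1.0]]]
```

View pics/side0.png

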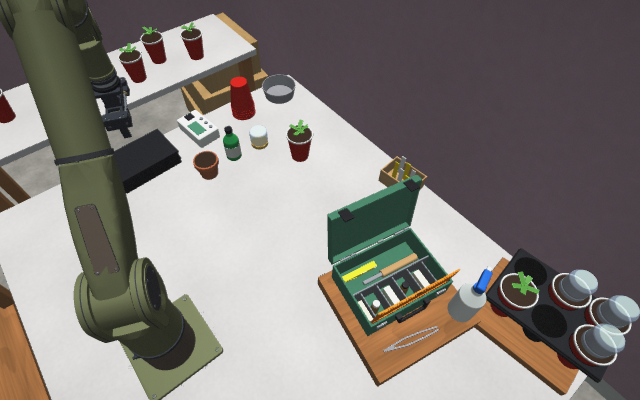

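View pics/top0.png

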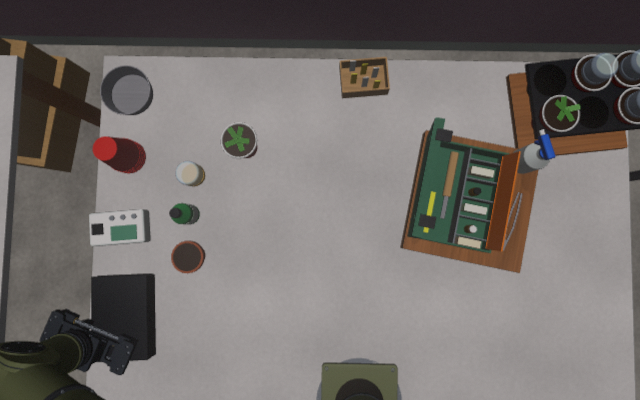

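```bash
cat > h.py <<'E'
import numpy as np
from scipy.spatial.transform import Rotation as R
def Rq(q): return R.from_quat(np.r_[q[1:],q[0]])
def cloud(c,ee=None):
    K=c["mtx"];z=c["range_z"];v,u=np.mgrid[:z.shape[0],:z.shape[1]]
    P=np.stack([(u-K[0,2])/K[0,0]*z,(v-K[1,2])/K[1,1]*z,z],-1)
    if "position" in c: return P@Rq(c["rotation"]).as_matrix().T+c["position"]
    P=P@c["mount"][:3,:3].T+c["mount"][:3,3]
    return P@Rq(ee[1]).as_matrix().T+ee[0]
def proj(c,X):
    p=(np.asarray(X)-c["position"])@Rq(c["rotation"]).as_matrix()
    return p[...,:2]/p[...,2:]*[c["mtx"][0,0],c["mtx"][1,1]]+c["mtx"][:2,2]
E
python3 - <<'E'
from h import *
import cv2
for n,(a,b,w,h) in {"side":(300,160,200,150),"top":(390,100,180,180)}.items():
    c=dict(np.load(f"{n}0.npz")); im=c["color"][b:b+h,a:a+w,::-1]
    cv2.imwrite(f"pics/{n}0z.png",cv2.resize(im,None,fx=3 if n=="top" else 4,fy=3 if n=="top" else 4))
    P=cloud(c); hsv=cv2.cvtColor(c["color"],cv2.COLOR_RGB2HSV)
    m=(abs(hsv[...,0].astype(int)-78)<12)&(hsv[...,1]>90)&(P[...,1]<0.0)&(c["range_z"]>0)&(P[...,0]>.2)
    Q=P[m]; print(n,len(Q),Q.min(0),Q.max(0),np.histogram(Q[:,2],20))
E
```

```text
side 7504 [ 0.41096641 -0.36699434  0.0465355 ] [ 0.71113918 -0.09235514  0.32475531] (array([1303,  334,  381,  392,  450, 1052,  325,  222,  244,  239,  244,
        263,  260,  275,  267,  269,  233,   93,   27,  631]), array([0.0465355 , 0.0604465 , 0.07435749, 0.08826848, 0.10217947,
       0.11609046, 0.13000145, 0.14391244, 0.15782343, 0.17173442,
       0.18564541, 0.1995564 , 0.21346739, 0.22737838, 0.24128937,
       0.25520036, 0.26911135, 0.28302234, 0.29693333, 0.31084432,
       0.32475531]))
top 2486 [ 0.41795907 -0.59449649  0.04409445] [ 0.77163074 -0.09094821  0.32400162] (array([1792,  103,    0,    0,    1,   50,    0,    0,    0,    0,    0,
          0,    0,    0,    0,    0,    0,    0,    0,  540]), array([0.04409445, 0.05808981, 0.07208517, 0.08608053, 0.10007589,
       0.11407124, 0.1280666 , 0.14206196, 0.15605732, 0.17005268,
       0.18404804, 0.19804339, 0.21203875, 0.22603411, 0.24002947,
       0.25402483, 0.26802019, 0.28201554, 0.2960109 , 0.31000626,
       0.32400162]))
```

View pics/side0z.png

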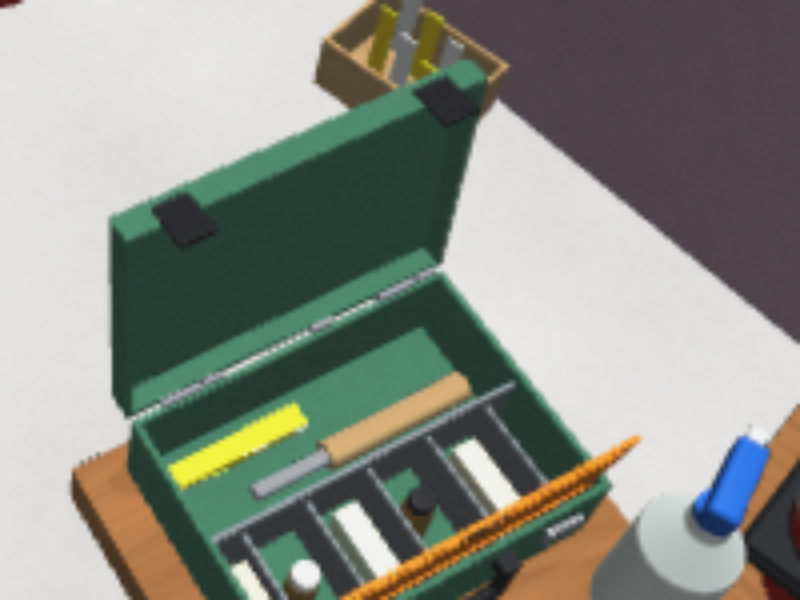

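View pics/top0z.png

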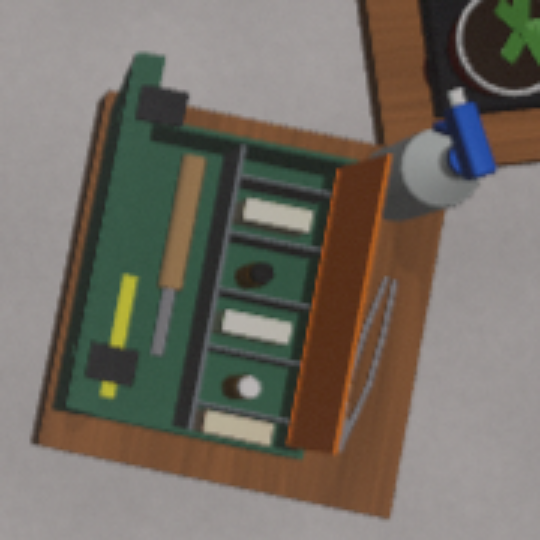

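```bash
python3 - <<'E'
from h import *
import cv2
s=dict(np.load("side0.npz"));t=dict(np.load("top0.npz"))
res=[]
for n,c in(("side",s),("top",t)):
    P=cloud(c); hsv=cv2.cvtColor(c["color"],cv2.COLOR_RGB2HSV); h=hsv[...,0].astype(int)
    box=(P[...,0]>.35)&(P[...,0]<.8)&(P[...,1]<0)&(P[...,1]>-.5)&(c["range_z"]>0)
    o=box&(h<16)&(hsv[...,1]>180)&(P[...,2]>.09)&(P[...,1]<-.2)
    Q=P[o]; 
    print(n,"orange",len(Q),Q.min(0),Q.max(0)); 
    # plane
    ctr=np.median(Q,0);
    u,sv,vt=np.linalg.svd(Q-Q.mean(0),full_matrices=False);print(" mean",Q.mean(0),"axes",vt.round(3).tolist(),sv/np.sqrt(len(Q)))
    g=box&(abs(h-78)<12)&(hsv[...,1]>80)
    Z=P[g]; 
    for lo,hi in((.04,.06),(.11,.135),(.135,.30),(.31,.34)):
        q=Z[(Z[:,2]>lo)&(Z[:,2]<hi)]
        if len(q)>20:
            print(" ",lo,hi,len(q),"zmed",np.median(q[:,2]),cv2.boxPoints(cv2.minAreaRect(q[:,:2].astype(np.float32))).round(3).tolist())
            if hi==.30:
                m=q.mean(0);vt=np.linalg.svd(q-m,full_matrices=False)[2];print("   lid plane",m,vt[2])
    b=box&(h<16)&(hsv[...,1]>100)&(P[...,2]<.06)&(P[...,2]>.01);print(" board",np.median(P[b][:,2]))
E
```

```text
side orange 378 [ 0.41890393 -0.4987711   0.1097611 ] [ 0.74470044 -0.31264892  0.20486062]
 mean [ 0.54472446 -0.35018564  0.15542073] axes [[-0.913, 0.396, 0.095], [0.189, 0.204, 0.961], [0.361, 0.895, -0.261]] [0.09520738 0.02682063 0.02082287]
  0.04 0.06 1333 zmed 0.053816153926595556 [[0.41100001335144043, -0.3199999928474426], [0.6650000214576721, -0.36899998784065247], [0.699999988079071, -0.1850000023841858], [0.44600000977516174, -0.13600000739097595]]
  0.11 0.135 1475 zmed 0.12432521269192132 [[0.4090000092983246, -0.32100000977516174], [0.6669999957084656, -0.36899998784065247], [0.7059999704360962, -0.15800000727176666], [0.4480000138282776, -0.10999999940395355]]
  0.135 0.3 2815 zmed 0.21484970877189136 [[0.4449999928474426, -0.13099999725818634], [0.7039999961853027, -0.17499999701976776], [0.7099999785423279, -0.14100000262260437], [0.44999998807907104, -0.09600000083446503]]
   lid plane [ 0.57954151 -0.13022859  0.21347436] [ 0.18271934  0.97839924 -0.09668805]
  0.31 0.34 647 zmed 0.3185948440399118 [[0.4490000009536743, -0.11299999803304672], [0.7089999914169312
[... 365 characters left out ...]
6 0.03160817 0.00133011]
  0.04 0.06 2347 zmed 0.0535571752434314 [[0.421999990940094, -0.3179999887943268], [0.6669999957084656, -0.3630000054836273], [0.6959999799728394, -0.20399999618530273], [0.4519999921321869, -0.1589999943971634]]
  0.11 0.135 145 zmed 0.12338015501096167 [[0.41499999165534973, -0.31700000166893005], [0.6679999828338623, -0.36399999260902405], [0.699999988079071, -0.19300000369548798], [0.44699999690055847, -0.1459999978542328]]
  0.31 0.34 1020 zmed 0.31844783439799107 [[0.4519999921321869, -0.1120000034570694], [0.7080000042915344, -0.1599999964237213], [0.7129999995231628, -0.1379999965429306], [0.4560000002384186, -0.09000000357627869]]
 board 0.04807435855309994
```

```bash
cat >> h.py <<'E'
O=np.array([.555,-.252,.048]); CX=np.array([.183,.983,0]);CX/=np.linalg.norm(CX);CY=np.array([-CX[1],CX[0],0]);C=np.stack([CX,CY,[0,0,1]],1)
def toW(p): return O+C@np.asarray(p)
def toC(p): return (np.asarray(p)-O)@C
def go(target,tooly=None,toolx=(0,0,-1),pose=None):
    "print shift (cm) and turn (deg) in tool axes from the present (or given) pose to target"
    if pose is None:
        from plant import get_obs
        o=get_obs(); pose=(o["ee_pos"],o["tool_rot"])
    T=Rq(pose[1]); d=T.inv().apply(np.asarray(target)-pose[0])*100
    s="d %.1f %.1f %.1f"%tuple(d)
    if tooly is not None:
        x=np.array(toolx,float);x/=np.linalg.norm(x);y=np.array(tooly,float);y-=x*(x@y);y/=np.linalg.norm(y)
        G=R.from_matrix(np.stack([x,y,np.cross(x,y)],1))
        s+="  a %.1f %.1f %.1f"%tuple(np.degrees((T.inv()*G).as_rotvec()))
    print(s)
def st():
    from plant import get_obs
    o=get_obs();T=Rq(o["tool_rot"]).as_matrix()
    print("t %.2f tcp"%o["time"],o["ee_pos"].round(4),"case mm",(toC(o["ee_pos"])*1000).round(1),"tip",(toC(o["ee_pos"]+T[:,0]*.025)*1000).round(1),"F",o["ft_force"].round(1),"gap %.2f"%o["finger_gap"],"q",o["joints"].round(2))
    return T
E
python3 - <<'E'
from h import *
import cv2
T=st();print(T.round(3).tolist())
for t in ((.5,.2,.42),(.47,-.1,.42),(.47,-.36,.42)): go(t,CY);go(t,-CY)
t=dict(np.load("top0.npz"));P=cloud(t)
for n,(u,v) in dict(cup=(238,140),jar=(190,174),feed=(181,214),pot=(187,257),spray=(530,158),spraytop=(545,145),tw1=(520,195),tw2=(506,248),dom=(365,78)).items(): print(n,P[v,u].round(3),(toC(P[v,u])*1000).round())
E
```

```text
t 0.15 tcp [0.2228 0.5834 0.2428] case mm [760.5 479.5 194.8] tip [760.5 479.5 169.8] F [ 0.1 -0.3 -0.3] gap 1.00 q [-1.17  0.69 -0.19  1.57  0.16  0.9  -0.22]
[[-0.0, 0.357, 0.934], [-0.001, 0.934, -0.357], [-1.0, -0.001, 0.0]]
d -17.7 -26.0 39.6  a -100.4 -0.1 0.1
d -17.7 -26.0 39.6  a 79.6 0.1 0.1
d -17.6 -55.1 47.5  a -100.4 -0.1 0.1
d -17.6 -55.1 47.5  a 79.6 0.1 0.1
d -17.6 -79.3 56.7  a -100.4 -0.1 0.1
d -17.6 -79.3 56.7  a 79.6 0.1 0.1
cup [0.688 0.325 0.138] [592. -25.  90.]
jar [0.606 0.465 0.069] [714.  81.  21.]
feed [0.497 0.471 0.113] [700. 189.  65.]
pot [0.385 0.463 0.072] [672. 298.  24.]
spray [ 0.649 -0.403  0.171] [-131. -121.  123.]
spraytop [ 0.673 -0.417  0.226] [-141. -146.  178.]
tw1 [ 0.566 -0.421  0.057] [-164.  -42.    9.]
tw2 [ 0.424 -0.385  0.051] [-154.  104.    3.]
dom [ 0.874 -0.     0.076] [ 306. -268.   28.]
```

```bash
python3 -m pendant '[{"dx":-2,"dy":-1,"dz":2,"ax":3},{"dx":-4,"dy":-3,"dz":5,"ax":6},{"dx":-6,"dy":-5,"dz":8,"ax":10},{"dx":-8,"dy":-7,"dz":11,"ax":14},{"dx":-10,"dy":-9,"dz":14,"ax":18},{"dx":-12,"dy":-11,"dz":17,"ax":22},{"dx":-14,"dy":-13,"dz":20,"ax":26},{"dx":-16,"dy":-15,"dz":23,"ax":30},{"dx":-17.7,"dy":-17,"dz":26,"ax":34},{"dx":-17.7,"dy":-19,"dz":29,"ax":38},{"dx":-17.7,"dy":-21,"dz":32,"ax":42},{"dx":-17.7,"dy":-23,"dz":35,"ax":46}]' 1 20; python3 - <<'E'
from h import *
st()
for t in ((.47,-.1,.42),(.47,-.36,.42)): go(t,-CY)
E
```

```text
t 0.15 tcp [0.2228 0.5834 0.2428] case mm [760.5 479.5 194.8] tip [760.5 479.5 169.8] F [ 0.1 -0.3 -0.3] gap 1.00 q [-1.17  0.69 -0.19  1.57  0.16  0.9  -0.22]
d -17.6 -55.1 47.5  a 79.6 0.1 0.1
d -17.6 -79.3 56.7  a 79.6 0.1 0.1validation failed for argument at $[0]...
```

```bash
python3 -m pendant '[{"dx":-2,"dy":-1,"dz":2,"ax":3,"ay":0,"az":0},{"dx":-4,"dy":-3,"dz":5,"ax":6,"ay":0,"az":0},{"dx":-6,"dy":-5,"dz":8,"ax":10,"ay":0,"az":0},{"dx":-8,"dy":-7,"dz":11,"ax":14,"ay":0,"az":0},{"dx":-10,"dy":-9,"dz":14,"ax":18,"ay":0,"az":0},{"dx":-12,"dy":-11,"dz":17,"ax":22,"ay":0,"az":0},{"dx":-14,"dy":-13,"dz":20,"ax":26,"ay":0,"az":0},{"dx":-16,"dy":-15,"dz":23,"ax":30,"ay":0,"az":0},{"dx":-17.7,"dy":-17,"dz":26,"ax":34,"ay":0,"az":0},{"dx":-17.7,"dy":-19,"dz":29,"ax":38,"ay":0,"az":0},{"dx":-17.7,"dy":-21,"dz":32,"ax":42,"ay":0,"az":0},{"dx":-17.7,"dy":-23,"dz":35,"ax":46,"ay":0,"az":0}]' 1 20; python3 - <<'E'
from h import *
st()
for t in ((.47,-.1,.42),(.47,-.36,.42)): go(t,-CY)
E
```

```text
time: 1.15
ee_pos: [0.4685, 0.2425, 0.4207]
tool_rot: [0.589, 0.391, 0.589, -0.391]
ft_force: [-0.8, -0.1, -0.1]
finger_gap: 0.114
t 1.15 tcp [0.4685 0.2425 0.4207] case mm [470.4 175.5 372.7] tip [470.4 175.5 347.7] F [-0.8 -0.1 -0.1] gap 0.11 q [-0.59  0.37  0.04  1.58 -0.02  1.18 -0.15]
d 0.1 -13.2 31.6  a 33.5 -0.0 -0.0
d 0.0 -23.3 55.6  a 33.5 -0.0 -0.0
```

```bash
python3 -m pendant '[{"dx":0,"dy":-1.5,"dz":3.5,"ax":3,"ay":0,"az":0},{"dx":0,"dy":-3,"dz":7.3,"ax":6,"ay":0,"az":0},{"dx":0,"dy":-4.6,"dz":11,"ax":9,"ay":0,"az":0},{"dx":0,"dy":-6.2,"dz":14.8,"ax":12,"ay":0,"az":0},{"dx":0,"dy":-7.8,"dz":18.6,"ax":15,"ay":0,"az":0},{"dx":0,"dy":-9.4,"dz":22.4,"ax":18,"ay":0,"az":0},{"dx":0,"dy":-11,"dz":26.2,"ax":21,"ay":0,"az":0},{"dx":0,"dy":-12.6,"dz":30,"ax":24,"ay":0,"az":0},{"dx":0,"dy":-14.2,"dz":33.8,"ax":27,"ay":0,"az":0},{"dx":0,"dy":-15.7,"dz":37.5,"ax":30,"ay":0,"az":0},{"dx":0,"dy":-17.2,"dz":41,"ax":33.5,"ay":0,"az":0},{"dx":0,"dy":-18.7,"dz":44.5,"ax":33.5,"ay":0,"az":0}]'; python3 - <<'E'
from h import *
T=st();print(T.round(2).tolist())
for p in ((-.14,.03,.36),(-.14,.03,.155),(-.115,.03,.155)): go(toW(p),-CY)
E
```

```text
time: 2.15
ee_pos: [0.4699, -0.2403, 0.4202]
tool_rot: [-0.452, -0.544, -0.452, 0.544]
ft_force: [0.9, 1.0, 0.6]
finger_gap: 0.006
t 2.15 tcp [ 0.4699 -0.2403  0.4202] case mm [ -4.1  85.8 372.2] tip [ -4.1  85.8 347.2] F [0.9 1.  0.6] gap 0.01 q [ 0.17  0.39  0.33  1.59 -0.13  1.18  0.35]
[[-0.0, 0.98, -0.18], [0.0, -0.18, -0.98], [-1.0, -0.0, -0.0]]
d 1.2 5.6 13.6  a -0.0 -0.0 0.0
d 21.7 5.6 13.6  a -0.0 -0.0 0.0
d 21.7 5.6 11.1  a -0.0 -0.0 0.0
```

```bash
python3 -m pendant '[{"dx":0,"dy":1.5,"dz":3.5,"ax":0,"ay":0,"az":0},{"dx":0,"dy":3,"dz":7,"ax":0,"ay":0,"az":0},{"dx":0,"dy":4.4,"dz":10.6,"ax":0,"ay":0,"az":0},{"dx":1.5,"dy":5.6,"dz":13,"ax":0,"ay":0,"az":0},{"dx":4,"dy":5.6,"dz":13,"ax":0,"ay":0,"az":0},{"dx":7.5,"dy":5.6,"dz":13,"ax":0,"ay":0,"az":0},{"dx":11,"dy":5.6,"dz":13,"ax":0,"ay":0,"az":0},{"dx":14.5,"dy":5.6,"dz":13,"ax":0,"ay":0,"az":0},{"dx":17.5,"dy":5.6,"dz":13,"ax":0,"ay":0,"az":0},{"dx":19.5,"dy":5.6,"dz":13,"ax":0,"ay":0,"az":0},{"dx":21.2,"dy":5.6,"dz":13,"ax":0,"ay":0,"az":0},{"dx":21.2,"dy":5.6,"dz":13,"ax":0,"ay":0,"az":0}]'; python3 - <<'E'
from h import *
import cv2
from plant import imaging
T=st()
for n in("side","top"):
    c=imaging.capture(n);np.savez(n+"1.npz",**c);cv2.imwrite(f"pics/{n}1.png",cv2.resize(c["color"][100:300,300:600,::-1],None,fx=2.6,fy=2.6))
E
```

```text
time: 3.15
ee_pos: [0.5001, -0.3745, 0.2043]
tool_rot: [-0.45, -0.543, -0.456, 0.544]
ft_force: [0.6, 1.1, 0.1]
finger_gap: 0.008
t 3.15 tcp [ 0.5001 -0.3745  0.2043] case mm [-130.5   31.5  156.3] tip [-130.4   31.7  131.3] F [0.6 1.1 0.1] gap 0.01 q [ 0.43  0.75  0.26  1.61 -0.25  0.82  0.61]
```

View pics/side1.png

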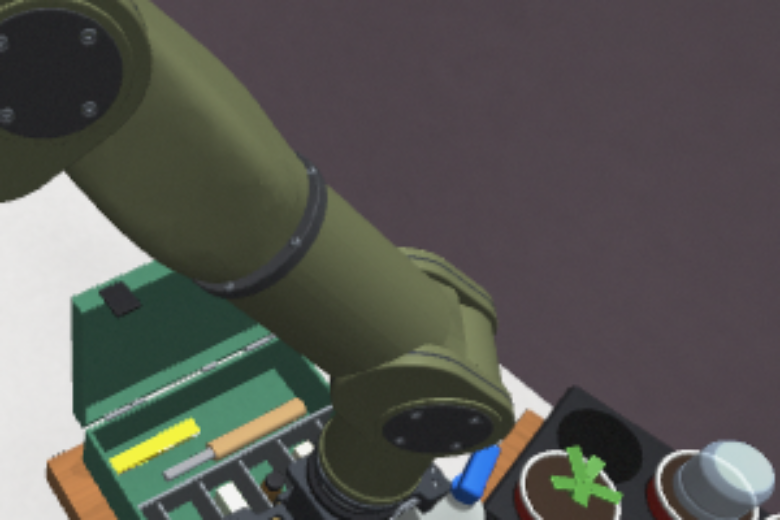

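View pics/top1.png

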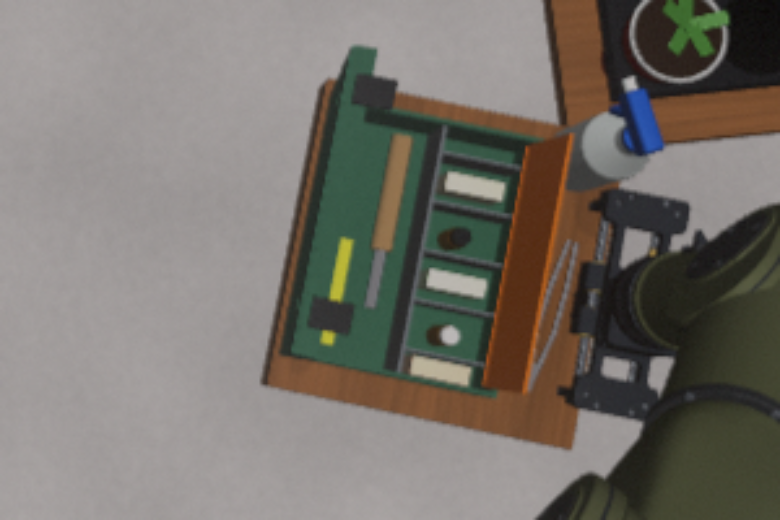

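```bash
python3 -m pendant '[{"dx":0,"dy":0,"dz":-1.2,"ax":0,"ay":0,"az":0},{"dx":-0.2,"dy":0,"dz":-2.4,"ax":0,"ay":0,"az":0},{"dx":-0.3,"dy":0,"dz":-3.5,"ax":0,"ay":0,"az":0},{"dx":-0.2,"dy":0,"dz":-4.4,"ax":0,"ay":0,"az":0},{"dx":-0.1,"dy":0,"dz":-5.2,"ax":0,"ay":0,"az":0},{"dx":0.2,"dy":0,"dz":-6,"ax":0,"ay":0,"az":0},{"dx":0.5,"dy":0,"dz":-6.8,"ax":0,"ay":0,"az":0},{"dx":1,"dy":0,"dz":-7.5,"ax":0,"ay":0,"az":0},{"dx":1.5,"dy":0,"dz":-8.2,"ax":0,"ay":0,"az":0},{"dx":2.1,"dy":0,"dz":-8.8,"ax":0,"ay":0,"az":0},{"dx":2.8,"dy":0,"dz":-9.3,"ax":0,"ay":0,"az":0},{"dx":2.8,"dy":0,"dz":-9.3,"ax":0,"ay":0,"az":0}]'; python3 - <<'E'
from h import *
import cv2
from plant import imaging
T=st()
for n in("side","top"):
    c=imaging.capture(n);np.savez(n+"2.npz",**c);cv2.imwrite(f"pics/{n}2.png",cv2.resize(c["color"][100:300,300:600,::-1],None,fx=2.6,fy=2.6))
E
```

```text
time: 4.25
ee_pos: [0.5184, -0.2829, 0.1785]
tool_rot: [-0.452, -0.543, -0.454, 0.543]
ft_force: [0.2, 0.8, 0.2]
finger_gap: 0.005
t 4.25 tcp [ 0.5184 -0.2829  0.1785] case mm [-37.1  30.3 130.5] tip [-37.   30.4 105.5] F [0.2 0.8 0.2] gap 0.01 q [ 0.28  0.74  0.26  1.75 -0.28  0.69  0.5 ]
```

View pics/top2.png

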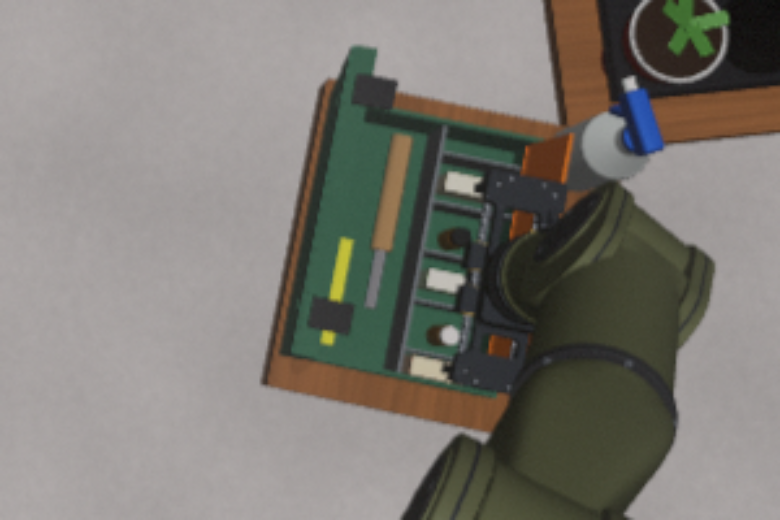

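```bash
python3 - <<'E'
from h import *
import cv2
for n in ("top1","top2","side2"):
    c=dict(np.load(n+".npz"));P=cloud(c);hsv=cv2.cvtColor(c["color"],cv2.COLOR_RGB2HSV)
    o=(hsv[...,0]<16)&(hsv[...,1]>180)&(P[...,2]>.09)&(P[...,1]<-.2)&(P[...,0]<.72)
    q=toC(P[o])*1000;q=q[abs(q[:,1])<125]
    print(n,len(q));
    for y in range(-120,130,40):
        k=q[abs(q[:,1]-y)<20]
        if len(k)>3:
            i=k[:,2].argmax();print(y,len(k),"x",k[:,0].min().round(),k[:,0].max().round(),"z",k[:,2].min().round(),k[:,2].max().round(),"top pt",k[i].round())
E
```

```text
top1 1396
-120 81 x -95.0 -79.0 z 69.0 160.0 top pt [ -91. -119.  160.]
-80 212 x -94.0 -78.0 z 66.0 158.0 top pt [-89. -89. 158.]
-40 263 x -94.0 -78.0 z 67.0 159.0 top pt [-88. -26. 159.]
0 275 x -94.0 -79.0 z 68.0 160.0 top pt [-91.  -4. 160.]
40 267 x -94.0 -78.0 z 68.0 160.0 top pt [-88.  30. 160.]
80 237 x -94.0 -77.0 z 68.0 158.0 top pt [-90.  66. 158.]
120 61 x -93.0 -77.0 z 68.0 156.0 top pt [-92. 102. 156.]
top2 216
-120 63 x -94.0 -79.0 z 67.0 159.0 top pt [ -91. -119.  159.]
-80 46 x -94.0 -81.0 z 69.0 161.0 top pt [-88. -89. 161.]
-40 57 x -86.0 -78.0 z 69.0 112.0 top pt [-84. -44. 112.]
80 49 x -85.0 -79.0 z 65.0 112.0 top pt [-85.  85. 112.]
side2 336
-120 23 x -96.0 -85.0 z 69.0 155.0 top pt [ -95. -107.  155.]
-80 50 x -96.0 -86.0 z 69.0 157.0 top pt [-95. -71. 157.]
-40 57 x -95.0 -85.0 z 69.0 155.0 top pt [-95. -50. 155.]
0 44 x -94.0 -85.0 z 67.0 153.0 top pt [-94.   9. 153.]
40 58 x -95.0 -85.0 z 69.0 154.0 top pt [-94.  30. 154.]
80 59 x -95.0 -85.0 z 68.0 156.0 top pt [-94.  63. 156.]
120 45 x -95.0 -84.0 z 69.0 157.0 top pt [-94. 114. 157.]
```

View pics/side2.png

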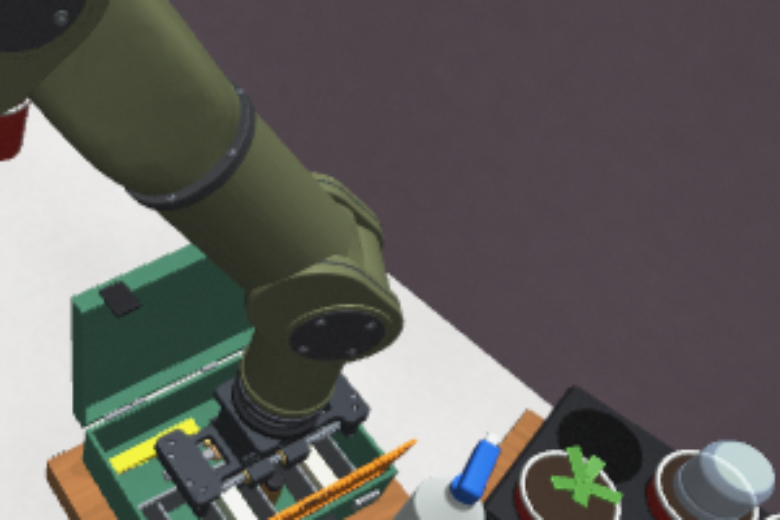

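```bash
python3 - <<'E'
from h import *
import cv2
from plant import imaging,get_obs
o=get_obs();c=imaging.capture("wrist");np.savez("wrist2.npz",ee=o["ee_pos"],er=o["tool_rot"],**c)
cv2.imwrite("pics/wrist2.png",c["color"][:,:,::-1])
P=cloud(c,(o["ee_pos"],o["tool_rot"]));q=toC(P)*1000
for v in range(20,400,40): print(v,[q[v,u].round().astype(int).tolist() for u in range(40,640,80)])
E
```

```text
20 [[119, 302, -47], [120, 225, -49], [92, 108, 59], [92, 56, 60], [91, 5, 62], [91, -46, 62], [91, -95, 65], [120, -242, -49]]
60 [[84, 314, -50], [84, 232, -49], [72, 121, 31], [75, 63, 15], [75, -2, 15], [76, -70, 6], [74, -129, 19], [84, -251, -48]]
100 [[46, 325, -50], [46, 239, -47], [43, 121, 40], [44, 65, 5], [44, -5, 4], [45, -75, 4], [44, -129, 28], [46, -263, -49]]
140 [[4, 336, -50], [4, 249, -50], [14, 121, 49], [10, 67, 4], [10, -6, 4], [10, -79, 5], [14, -127, 40], [5, -274, -48]]
180 [[-40, 347, -48], [-40, 257, -49], [-15, 122, 56], [-27, 68, 6], [-18, -2, 45], [-19, -69, 39], [-17, -128, 48], [-40, -287, -49]]
220 [[-90, 363, -51], [-89, 267, -50], [-44, 122, 64], [-68, 70, 4], [-47, -1, 58], [-51, -70, 46], [37, 31, 272], [-89, -302, -50]]
260 [[-4, 110, 199], [-143, 278, -50], [-74, 122, 73], [-5, 42, 197], [-5, 19, 196], [-89, -75, 45], [-77, -128, 67], [-4, -48, 199]]
300 [[-13, 106, 205], [-12, 84, 206], [-6, 59, 214], [-6, 40, 214], [-6, 21, 214], [-6, 3, 214], [-13, -24, 205], [-12, -45, 205]]
340 [[-25, 109, 206], [-264, 301, -49], [-17, 60, 214], [-17, 40, 215], [-17, 21, 215], [-17, 1, 214], [-89, -84, 137], [-24, -47, 207]]
380 [[-15, 87, 227], [-16, 71, 226], [-16, 55, 226], [-16, 39, 226], [-16, 23, 226], [-16, 6, 226], [-15, -10, 227], [-15, -26, 227]]
```

View pics/wrist2.png

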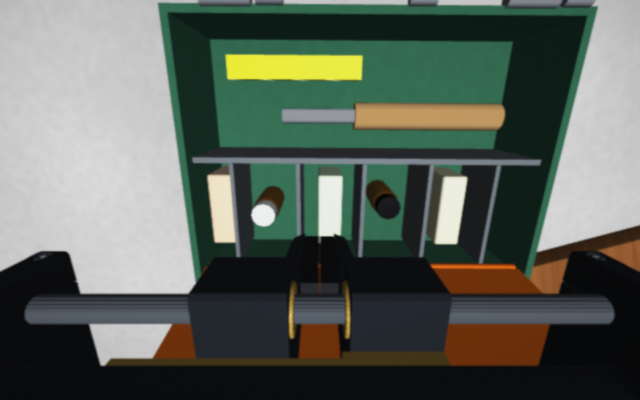

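```bash
python3 - <<'E'
from h import *
c=dict(np.load("wrist2.npz"));q=toC(cloud(c,(c["ee"],c["er"])))*1000
for v in range(228,270,4): print(v,[q[v,u].round().astype(int).tolist() for u in (285,295,305,315,320,330,340,350)])
# top view points of gripper at time 2
c=dict(np.load("top2.npz"));q=toC(cloud(c))*1000
for v in range(160,245,8): print(v,[q[v,u].round().astype(int).tolist() for u in range(475,520,6)])
E
```

```text
228 [[-76, 65, 5], [-76, 55, 6], [-77, 45, 4], [-76, 35, 5], [-59, 30, 44], [-59, 22, 46], [-59, 13, 45], [-76, 0, 5]]
232 [[-81, 65, 5], [-81, 55, 4], [-81, 45, 5], [-81, 35, 5], [-62, 30, 46], [-63, 22, 44], [-63, 13, 45], [-81, 0, 4]]
236 [[-85, 65, 5], [-85, 55, 5], [-29, 38, 128], [-29, 33, 127], [-30, 30, 126], [-29, 25, 127], [-28, 20, 129], [-85, 0, 4]]
240 [[-88, 65, 7], [-28, 43, 135], [-31, 39, 128], [-30, 33, 131], [-30, 30, 131], [-30, 25, 131], [-28, 20, 134], [-89, 0, 6]]
244 [[-88, 64, 16], [-28, 43, 139], [-29, 38, 136], [-30, 33, 136], [-29, 30, 136], [-30, 25, 136], [-28, 20, 139], [-88, 1, 16]]
248 [[-88, 63, 25], [-28, 43, 144], [-30, 38, 140], [-30, 33, 140], [-30, 30, 140], [-29, 25, 141], [-28, 21, 144], [-89, 2, 23]]
252 [[-88, 62, 32], [-27, 42, 149], [-29, 38, 145], [-29, 33, 145], [-30, 30, 143], [-30, 26, 145], [-28, 21, 148], [-28, 16, 147]]
256 [[-88, 61, 40], [-27, 42, 153], [-30, 38, 149], [-29, 33, 149], [-32, 30, 145], [-30, 26, 149], [-28, 21, 152], [-28, 17, 152]]
260 [[-5, 41, 196], [-28, 42, 156], [-29, 37, 153], [-30, 33, 152], [-34, 30, 144], 
[... 1045 characters left out ...]
 [0, 26, 359], [16, 35, 443], [16, 36, 473], [16, 38, 504]]
208 [[-42, 20, 46], [-12, 33, 206], [-1, 39, 289], [-1, 41, 330], [-3, 42, 358], [24, 52, 475], [25, 54, 508], [23, 54, 530]]
216 [[-2, 54, 205], [-13, 52, 215], [-6, 55, 281], [-9, 55, 311], [-12, 55, 339], [27, 68, 493], [32, 70, 536], [30, 70, 555]]
224 [[-61, 58, 4], [-77, 55, 5], [-18, 70, 253], [-22, 69, 280], [-34, 67, 282], [35, 83, 522], [40, 85, 565], [36, 84, 579]]
232 [[-65, 79, 5], [-13, 88, 235], [-89, 74, 30], [-83, 75, 98], [-53, 80, 234], [48, 99, 567], [47, 99, 590], [45, 98, 609]]
240 [[-4, 108, 232], [-16, 106, 235], [-30, 103, 233], [-43, 100, 233], [-55, 98, 236], [58, 113, 603], [63, 113, 640], [55, 111, 641]]
```

```bash
python3 -m pendant '[{"dx":-3.5,"dy":0,"dz":0,"ax":0,"ay":0,"az":0},{"dx":-6.5,"dy":0,"dz":0,"ax":0,"ay":0,"az":0},{"dx":-6.5,"dy":0,"dz":2,"ax":0,"ay":0,"az":0},{"dx":-6.5,"dy":0,"dz":5,"ax":0,"ay":0,"az":0},{"dx":-6.5,"dy":0,"dz":8,"ax":0,"ay":0,"az":0},{"dx":-6.5,"dy":0,"dz":9.5,"ax":0,"ay":0,"az":0},{"dx":-4,"dy":0,"dz":9.5,"ax":0,"ay":0,"az":0},{"dx":-1.5,"dy":0,"dz":9.5,"ax":0,"ay":0,"az":0},{"dx":0,"dy":0,"dz":9.5,"ax":0,"ay":0,"az":0},{"dx":0.3,"dy":0,"dz":9.5,"ax":0,"ay":0,"az":0}]'; python3 - <<'E'
from h import *
import cv2
from plant import imaging,get_obs
T=st()
o=get_obs();c=imaging.capture("wrist");np.savez("wrist3.npz",ee=o["ee_pos"],er=o["tool_rot"],**c)
cv2.imwrite("pics/wrist3.png",c["color"][:,:,::-1])
q=toC(cloud(c,(o["ee_pos"],o["tool_rot"])))*1000
for v in range(224,270,4): print(v,[q[v,u].round().astype(int).tolist() for u in (305,315,330)])
E
```

```text
time: 5.23
ee_pos: [0.5002, -0.377, 0.1744]
tool_rot: [-0.45, -0.543, -0.455, 0.544]
ft_force: [-0.0, -0.8, -0.5]
finger_gap: 0.004
t 5.23 tcp [ 0.5002 -0.377   0.1744] case mm [-133.    31.   126.4] tip [-132.9   31.1  101.4] F [-0.  -0.8 -0.5] gap 0.00 q [ 0.44  0.79  0.25  1.63 -0.26  0.76  0.63]
224 [[-163, 46, 6], [-162, 37, 7], [-163, 22, 6]]
228 [[-170, 47, -1], [-170, 37, 0], [-169, 22, 0]]
232 [[-174, 47, 0], [-173, 37, 1], [-174, 22, 0]]
236 [[-123, 40, 123], [-124, 34, 120], [-123, 26, 121]]
240 [[-125, 40, 123], [-123, 34, 126], [-123, 26, 126]]
244 [[-124, 39, 130], [-124, 34, 130], [-123, 26, 131]]
248 [[-123, 39, 135], [-123, 34, 136], [-123, 27, 135]]
252 [[-124, 39, 139], [-123, 34, 139], [-123, 27, 139]]
256 [[-124, 39, 143], [-123, 34, 143], [-123, 27, 144]]
260 [[-123, 38, 148], [-124, 34, 147], [-123, 27, 148]]
264 [[-124, 38, 151], [-124, 34, 150], [-123, 27, 151]]
268 [[-123, 38, 154], [-123, 34, 154], [-123, 27, 155]]
```

View pics/wrist3.png

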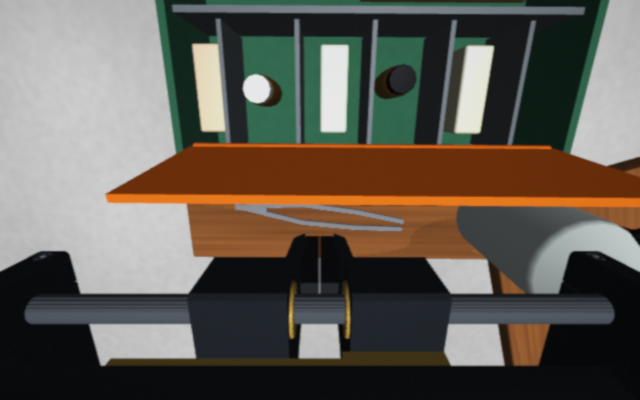

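```bash
python3 -m pendant '[{"dx":0,"dy":0,"dz":-1.2,"ax":0,"ay":0,"az":0},{"dx":0,"dy":0,"dz":-2.4,"ax":0,"ay":0,"az":0},{"dx":-0.1,"dy":0,"dz":-3.2,"ax":0,"ay":0,"az":0},{"dx":-0.2,"dy":0,"dz":-3.8,"ax":0,"ay":0,"az":0},{"dx":-0.2,"dy":0,"dz":-4.5,"ax":0,"ay":0,"az":0},{"dx":-0.1,"dy":0,"dz":-5.2,"ax":0,"ay":0,"az":0},{"dx":0.1,"dy":0,"dz":-5.9,"ax":0,"ay":0,"az":0},{"dx":0.4,"dy":0,"dz":-6.6,"ax":0,"ay":0,"az":0},{"dx":0.8,"dy":0,"dz":-7.2,"ax":0,"ay":0,"az":0},{"dx":1.3,"dy":0,"dz":-7.7,"ax":0,"ay":0,"az":0},{"dx":1.8,"dy":0,"dz":-8.2,"ax":0,"ay":0,"az":0},{"dx":2.4,"dy":0,"dz":-8.7,"ax":0,"ay":0,"az":0}]'; python3 - <<'E'
from h import *
import cv2
from plant import imaging
T=st()
for n in("side","top"):
    c=imaging.capture(n);np.savez(n+"4.npz",**c);cv2.imwrite(f"pics/{n}4.png",cv2.resize(c["color"][100:300,300:600,::-1],None,fx=2.6,fy=2.6))
E
```

```text
time: 6.28
ee_pos: [0.5175, -0.2923, 0.1527]
tool_rot: [0.453, 0.543, 0.453, -0.543]
ft_force: [-0.0, -1.6, 1.0]
finger_gap: 0.006
t 6.28 tcp [ 0.5175 -0.2923  0.1527] case mm [-46.5  29.5 104.7] tip [-46.5  29.5  79.7] F [-0.  -1.6  1. ] gap 0.01 q [ 0.3   0.78  0.25  1.76 -0.3   0.64  0.53]
```

View pics/top4.png

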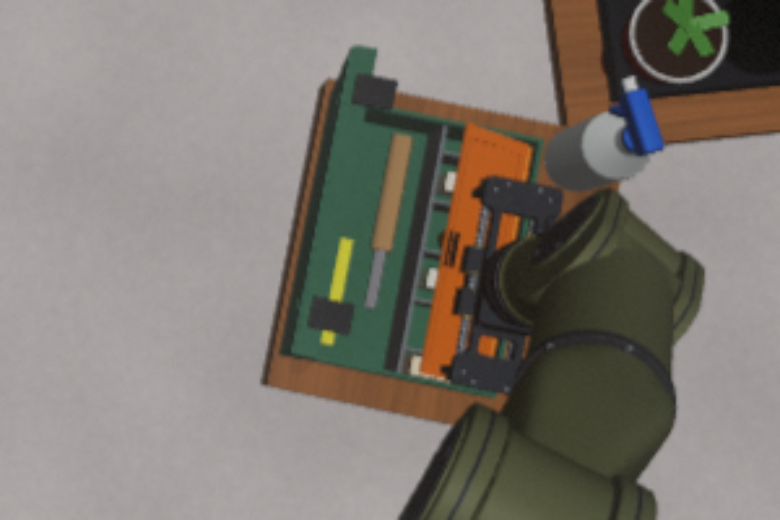

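View pics/side4.png

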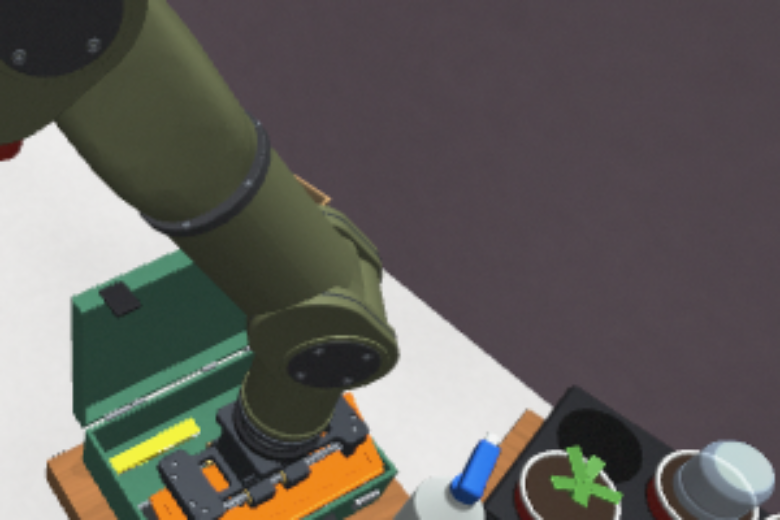

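```bash
python3 -m pendant '[{"dx":0.5,"dy":0,"dz":-0.3,"ax":0,"ay":0,"az":0},{"dx":1,"dy":0,"dz":-0.6,"ax":0,"ay":0,"az":0},{"dx":1.5,"dy":0,"dz":-0.8,"ax":0,"ay":0,"az":0},{"dx":2,"dy":0,"dz":-0.9,"ax":0,"ay":0,"az":0},{"dx":2.5,"dy":0,"dz":-0.9,"ax":0,"ay":0,"az":0},{"dx":2.8,"dy":0,"dz":-0.9,"ax":0,"ay":0,"az":0},{"dx":3,"dy":0,"dz":-0.9,"ax":0,"ay":0,"az":0},{"dx":3.2,"dy":0,"dz":-0.9,"ax":0,"ay":0,"az":0},{"dx":3.2,"dy":0,"dz":-0.9,"ax":0,"ay":0,"az":0}]'; python3 - <<'E'
from h import *
import cv2
from plant import imaging,get_obs
T=st()
c=imaging.capture("top");np.savez("top5.npz",**c);cv2.imwrite("pics/top5.png",cv2.resize(c["color"][100:300,300:600,::-1],None,fx=2.6,fy=2.6))
P=cloud(c);hsv=cv2.cvtColor(c["color"],cv2.COLOR_RGB2HSV)
o=(hsv[...,0]<16)&(hsv[...,1]>180)&(P[...,2]>.09)&(P[...,1]<-.1)&(P[...,0]<.72)
q=toC(P[o])*1000;q=q[(abs(q[:,1])<125)&(q[:,0]<20)]
f=np.polyfit(q[:,0],q[:,2],1);print(len(q),q.min(0),q.max(0),"slope",f)
E
```

```text
time: 7.13
ee_pos: [0.5189, -0.2836, 0.1238]
tool_rot: [0.452, 0.544, 0.453, -0.543]
ft_force: [-4.3, 4.7, 22.5]
finger_gap: 0.008
t 7.13 tcp [ 0.5189 -0.2836  0.1238] case mm [-37.7  29.7  75.8] tip [-37.6  29.7  50.8] F [-4.3  4.7 22.5] gap 0.01 q [ 0.29  0.82  0.23  1.78 -0.31  0.57  0.54]
1577 [ -88.93378722 -124.81047092   59.093821  ] [  5.64612578 117.26451892 269.5456404 ] slope [6.29831136e-02 7.45420010e+01]
```

View pics/top5.png

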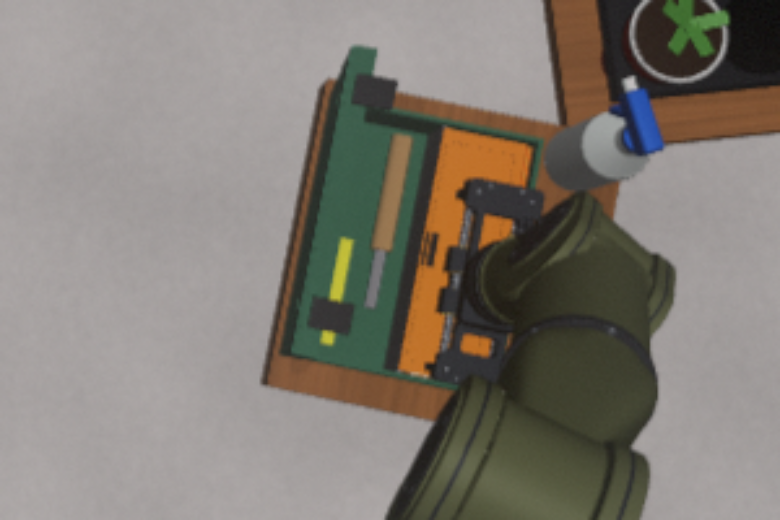

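```bash
python3 -m pendant '[{"dx":-1,"dy":0,"dz":0,"ax":0,"ay":0,"az":0},{"dx":-4.5,"dy":0,"dz":0,"ax":0,"ay":0,"az":0},{"dx":-8.5,"dy":0,"dz":0,"ax":0,"ay":0,"az":0},{"dx":-12.5,"dy":0,"dz":0,"ax":0,"ay":0,"az":0},{"dx":-16.5,"dy":0,"dz":0,"ax":0,"ay":0,"az":0},{"dx":-20.5,"dy":0,"dz":0,"ax":0,"ay":0,"az":0},{"dx":-24.5,"dy":0,"dz":0,"ax":0,"ay":0,"az":0},{"dx":-28.5,"dy":0,"dz":0,"ax":0,"ay":0,"az":0},{"dx":-30,"dy":0,"dz":0,"ax":0,"ay":0,"az":0}]'; python3 - <<'E'
from h import *
import cv2
from plant import imaging,get_obs
T=st()
o=get_obs();c=imaging.capture("wrist");cv2.imwrite("pics/wrist6.png",c["color"][:,:,::-1])
def ana(P,col,s):
    hsv=cv2.cvtColor(col,cv2.COLOR_RGB2HSV);q=toC(P)*1000
    m=(hsv[...,0]<16)&(hsv[...,1]>180)&(abs(q[...,1])<112)&(q[...,0]<0)&(q[...,0]>-78)&(q[...,2]>50)&(q[...,2]<150)
    q=q[m];f=np.polyfit(q[:,0],q[:,2],1) if len(q)>50 else 0;print(s,len(q),f,np.median(q[q[:,0]>-10][:,2]) if len(q) else 0)
ana(cloud(c,(o["ee_pos"],o["tool_rot"])),c["color"],"wrist")
for n in("top","side"):
    c=imaging.capture(n);ana(cloud(c),c["color"],n);np.savez(n+"6.npz",**c)
go(toW((.235,.03,.36)),-CY);go(toW((.17,.03,.24)),-CY)
E
```

```text
time: 7.93
ee_pos: [0.5202, -0.2856, 0.4276]
tool_rot: [0.456, 0.545, 0.449, -0.542]
ft_force: [-0.7, -1.0, -0.0]
finger_gap: 0.007
t 7.93 tcp [ 0.5202 -0.2856  0.4276] case mm [-39.4  28.  379.6] tip [-39.5  27.8 354.6] F [-0.7 -1.  -0. ] gap 0.01 q [ 0.21  0.5   0.38  1.4  -0.19  1.27  0.42]
wrist 7042 [3.16344413e-03 6.99044870e+01] 70.03317512629584
top 2608 [-2.49405048e-03  7.04956729e+01] 70.68286089770375
side 32 0 71.3461681560003
d 1.4 -0.0 -27.4  a 0.1 0.0 -0.2
d 13.4 -0.1 -20.9  a 0.1 0.0 -0.2
```

View pics/wrist6.png

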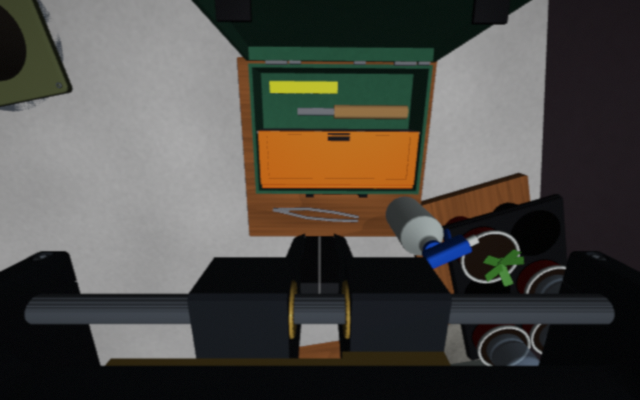

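```bash
python3 -m pendant '[{"dx":0,"dy":0.5,"dz":-3,"ax":0,"ay":0,"az":0},{"dx":0,"dy":1,"dz":-7,"ax":0,"ay":0,"az":0},{"dx":0,"dy":1.5,"dz":-11,"ax":0,"ay":0,"az":0},{"dx":0,"dy":1.8,"dz":-15,"ax":0,"ay":0,"az":0},{"dx":0,"dy":1.8,"dz":-19,"ax":0,"ay":0,"az":0},{"dx":0,"dy":1.8,"dz":-22,"ax":0,"ay":0,"az":0},{"dx":2,"dy":1.8,"dz":-24,"ax":0,"ay":0,"az":-0.2},{"dx":5,"dy":1.8,"dz":-24,"ax":0,"ay":0,"az":-0.2},{"dx":8.5,"dy":1.8,"dz":-24,"ax":0,"ay":0,"az":-0.2},{"dx":11,"dy":1.8,"dz":-24,"ax":0,"ay":0,"az":-0.2},{"dx":13,"dy":1.8,"dz":-24,"ax":0,"ay":0,"az":-0.2},{"dx":13,"dy":1.8,"dz":-24,"ax":0,"ay":0,"az":-0.2}]'; python3 - <<'E'
from h import *
import cv2
from plant import imaging,get_obs
T=st()
o=get_obs();c=imaging.capture("wrist");cv2.imwrite("pics/wrist7.png",c["color"][:,:,::-1]);
q=toC(cloud(c,(o["ee_pos"],o["tool_rot"])))*1000
for v in range(60,270,14): print(v,[q[v,u].round().astype(int).tolist() for u in (200,260,315,380,440)])
E
```

```text
time: 9.08
ee_pos: [0.5759, -0.0504, 0.2853]
tool_rot: [-0.449, -0.539, -0.457, 0.547]
ft_force: [-1.2, 0.6, -0.3]
finger_gap: 0.001
t 9.08 tcp [ 0.5759 -0.0504  0.2853] case mm [202.1  16.4 237.3] tip [202.   16.8 212.3] F [-1.2  0.6 -0.3] gap 0.00 q [-0.18  0.6   0.32  1.66 -0.22  0.93  0.04]
60 [[341, 183, -49], [341, 102, -50], [340, 28, -49], [340, -59, -50], [340, -139, -48]]
74 [[323, 185, -48], [323, 103, -48], [323, 28, -49], [323, -60, -48], [323, -141, -49]]
88 [[305, 187, -49], [305, 104, -50], [305, 28, -47], [305, -61, -47], [305, -143, -49]]
102 [[287, 190, -50], [287, 105, -48], [287, 28, -48], [287, -62, -50], [287, -146, -50]]
116 [[268, 192, -50], [268, 106, -48], [268, 28, -48], [268, -64, -49], [268, -148, -50]]
130 [[248, 194, -49], [249, 107, -49], [249, 28, -49], [249, -65, -49], [249, -151, -51]]
144 [[228, 197, -49], [229, 109, -50], [229, 28, -49], [229, -66, -50], [229, -152, -49]]
158 [[208, 199, -50], [208, 110, -49], [208, 28, -49], [209, -67, -49], [209, -155, -51]]
172 [[186, 202, -51], [187, 111, -49], [187, 28, -49], [188, -69, -50], [188, -157, -49]]
186 [[165, 204, -48], [165, 112, -50], [166, 28, -50], [166, -70, -49], [167, -160, -50]]
200 [[142, 207, -49], [143, 113, -49], [144, 28, -49], [144, -71, -49], [145, -163, -49]]
214 [[120, 209, -48], [119, 115, -50], [121, 28, -49], [121, -73, -49], [122, -166, -49]]
228 [[95, 212, -49], [116, 105, -3], [116, 27, -3], [116, -65, -5], [115, -151, -9]]
242 [[71, 215, -48], [97, 105, 3], [212, 20, 239], [97, -65, -1], [98, -150, 0]]
256 [[45, 219, -50], [123, 85, 93], [211, 19, 254], [122, -48, 88], [121, -115, 85]]
```

View pics/wrist7.png

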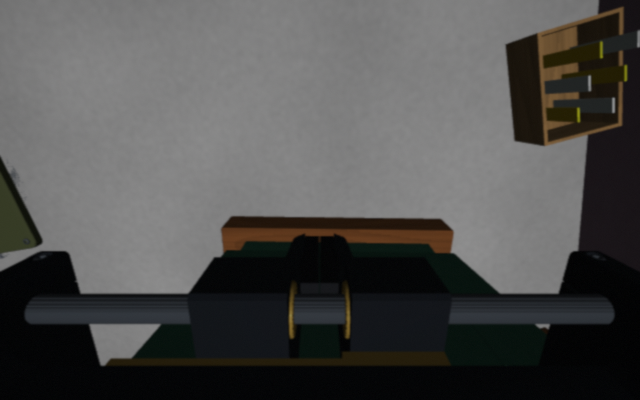

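```bash
python3 -m pendant '[{"dx":-0.8,"dy":0,"dz":2,"ax":0,"ay":0,"az":0},{"dx":-0.8,"dy":0,"dz":3.8,"ax":0,"ay":0,"az":0},{"dx":-0.8,"dy":0,"dz":5,"ax":0,"ay":0,"az":0},{"dx":-0.6,"dy":0,"dz":6.2,"ax":0,"ay":0,"az":0},{"dx":-0.4,"dy":0,"dz":7.3,"ax":0,"ay":0,"az":0},{"dx":-0.4,"dy":0,"dz":8.8,"ax":0,"ay":0,"az":0},{"dx":-0.4,"dy":0,"dz":10.3,"ax":0,"ay":0,"az":0},{"dx":-0.4,"dy":0,"dz":11.7,"ax":0,"ay":0,"az":0},{"dx":-0.1,"dy":0,"dz":13.1,"ax":0,"ay":0,"az":0},{"dx":0.3,"dy":0,"dz":14.5,"ax":0,"ay":0,"az":0},{"dx":0.7,"dy":0,"dz":15.8,"ax":0,"ay":0,"az":0},{"dx":0.7,"dy":0,"dz":15.8,"ax":0,"ay":0,"az":0}]'; python3 - <<'E'
from h import *
import cv2
from plant import imaging,get_obs
T=st()
for n in("side","top"):
    c=imaging.capture(n);np.savez(n+"8.npz",**c);cv2.imwrite(f"pics/{n}8.png",cv2.resize(c["color"][100:300,300:600,::-1],None,fx=2.6,fy=2.6))
E
```

```text
time: 10.13
ee_pos: [0.55, -0.2097, 0.2835]
tool_rot: [-0.451, -0.542, -0.453, 0.546]
ft_force: [-0.9, 0.4, 0.2]
finger_gap: 0.001
t 10.13 tcp [ 0.55   -0.2097  0.2835] case mm [ 40.7  12.6 235.5] tip [ 40.6  12.7 210.5] F [-0.9  0.4  0.2] gap 0.00 q [ 0.11  0.61  0.31  1.64 -0.22  0.93  0.31]
```

View pics/side8.png

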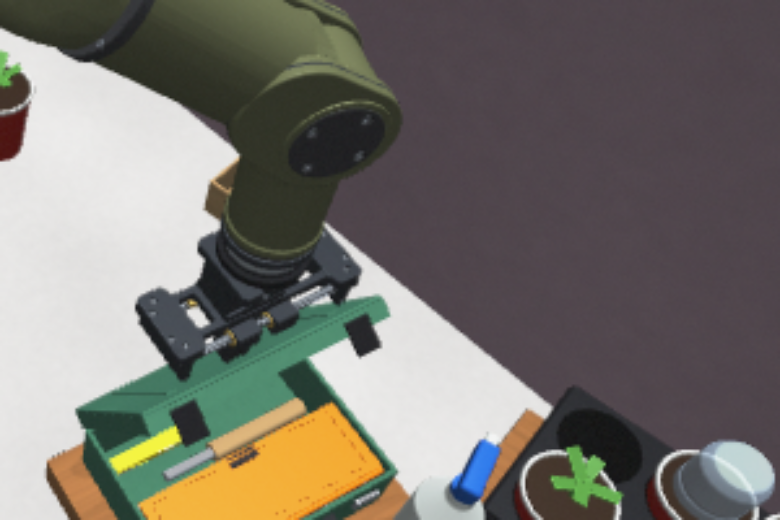

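View pics/top8.png

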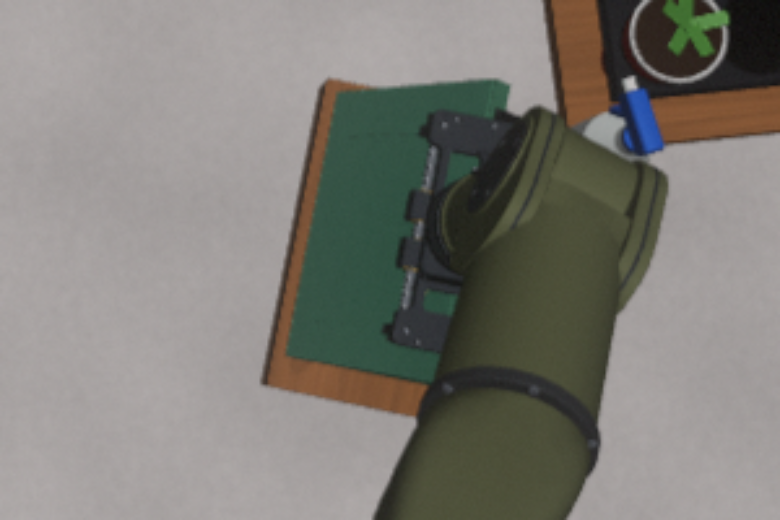

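```bash
python3 -m pendant '[{"dx":0.6,"dy":0,"dz":1.2,"ax":0,"ay":0,"az":0},{"dx":1.3,"dy":0,"dz":2.4,"ax":0,"ay":0,"az":0},{"dx":2.1,"dy":0,"dz":3.5,"ax":0,"ay":0,"az":0},{"dx":3.1,"dy":0,"dz":4.6,"ax":0,"ay":0,"az":0},{"dx":4.2,"dy":0,"dz":5.7,"ax":0,"ay":0,"az":0},{"dx":5.3,"dy":0,"dz":6.6,"ax":0,"ay":0,"az":0},{"dx":6.5,"dy":0,"dz":7.4,"ax":0,"ay":0,"az":0},{"dx":7.8,"dy":0,"dz":8.1,"ax":0,"ay":0,"az":0},{"dx":9,"dy":0,"dz":8.7,"ax":0,"ay":0,"az":0},{"dx":10.4,"dy":0,"dz":9.2,"ax":0,"ay":0,"az":0},{"dx":11.2,"dy":0,"dz":9.5,"ax":0,"ay":0,"az":0},{"dx":11.5,"dy":0,"dz":9.5,"ax":0,"ay":0,"az":0}]'; python3 - <<'E'
from h import *
import cv2
from plant import imaging,get_obs
T=st()
c=imaging.capture("side");cv2.imwrite(f"pics/side9.png",cv2.resize(c["color"][100:300,300:600,::-1],None,fx=2.6,fy=2.6))
E
```

```text
time: 11.23
ee_pos: [0.5325, -0.3003, 0.1673]
tool_rot: [-0.45, -0.542, -0.454, 0.545]
ft_force: [-0.6, -1.6, 0.9]
finger_gap: 0.006
t 11.23 tcp [ 0.5325 -0.3003  0.1673] case mm [-51.6  13.2 119.3] tip [-51.6  13.4  94.3] F [-0.6 -1.6  0.9] gap 0.01 q [ 0.31  0.78  0.24  1.69 -0.26  0.71  0.49]
```

View pics/side9.png

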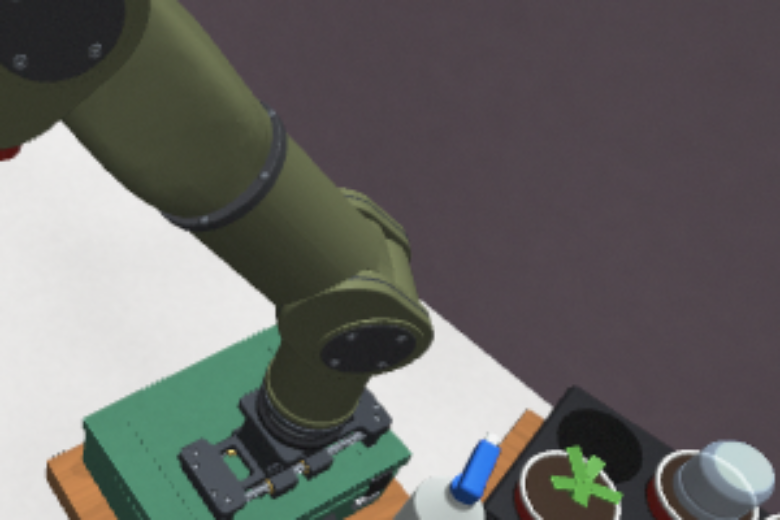

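```bash
python3 -m pendant '[{"dx":0.5,"dy":0,"dz":0.2,"ax":0,"ay":0,"az":0},{"dx":1,"dy":0,"dz":0.3,"ax":0,"ay":0,"az":0},{"dx":1.3,"dy":0,"dz":0.3,"ax":0,"ay":0,"az":0},{"dx":1.6,"dy":0,"dz":0.3,"ax":0,"ay":0,"az":0},{"dx":1.8,"dy":0,"dz":0.3,"ax":0,"ay":0,"az":0},{"dx":1.9,"dy":0,"dz":0.3,"ax":0,"ay":0,"az":0},{"dx":1.9,"dy":0,"dz":0.3,"ax":0,"ay":0,"az":0}]'; python3 -c "
from h import *
st()"
```

```text
time: 11.87
ee_pos: [0.5336, -0.3032, 0.1519]
tool_rot: [-0.452, -0.543, -0.453, 0.544]
ft_force: [-2.4, 0.5, 10.9]
finger_gap: 0.004
t 11.87 tcp [ 0.5336 -0.3032  0.1519] case mm [-54.2  11.7 103.9] tip [-54.3  11.8  78.9] F [-2.4  0.5 10.9] gap 0.00 q [ 0.31  0.8   0.23  1.69 -0.26  0.68  0.5 ]
```

```bash
python3 -m pendant '[{"dx":0.2,"dy":0,"dz":0,"ax":0,"ay":0,"az":0},{"dx":0.4,"dy":0,"dz":0,"ax":0,"ay":0,"az":0},{"dx":0.4,"dy":0,"dz":0,"ax":0,"ay":0,"az":0}]'; python3 -c "
from h import *
st()"; python3 -m pendant '[{"dx":-1,"dy":0,"dz":0,"ax":0,"ay":0,"az":0},{"dx":-4,"dy":0,"dz":0,"ax":0,"ay":0,"az":0},{"dx":-8,"dy":0,"dz":0,"ax":0,"ay":0,"az":0},{"dx":-12,"dy":0,"dz":0,"ax":0,"ay":0,"az":0},{"dx":-16,"dy":0,"dz":0,"ax":0,"ay":0,"az":0},{"dx":-20,"dy":0,"dz":-3,"ax":0,"ay":0,"az":0},{"dx":-24,"dy":0,"dz":-7,"ax":0,"ay":0,"az":0},{"dx":-25,"dy":0,"dz":-11,"ax":0,"ay":0,"az":0},{"dx":-25,"dy":0,"dz":-15,"ax":0,"ay":0,"az":0},{"dx":-25,"dy":0,"dz":-19,"ax":0,"ay":0,"az":0},{"dx":-25,"dy":0,"dz":-23,"ax":0,"ay":0,"az":0},{"dx":-25,"dy":0,"dz":-26,"ax":0,"ay":0,"az":0}]';python3 - <<'E'
from h import *
import cv2
from plant import imaging,get_obs
T=st()
for n in("top","side"):
    c=imaging.capture(n);np.savez(n+"10.npz",**c);cv2.imwrite(f"pics/{n}10.png",c["color"][:,:,::-1])
    q=toC(cloud(c))*1000;hsv=cv2.cvtColor(c["color"],cv2.COLOR_RGB2HSV)
    m=(abs(hsv[...,0].astype(int)-78)<12)&(hsv[...,1]>80)&(abs(q[...,1])<125)&(abs(q[...,0])<93)&(q[...,2]>85)&(q[...,2]<140)
    a=q[m];print(n,len(a),np.polyfit(a[:,0],a[:,2],1),"z front",np.median(a[a[:,0]<-70][:,2]),"back",np.median(a[a[:,0]>70][:,2]))
E
```

```text
time: 12.12
ee_pos: [0.5336, -0.3032, 0.1516]
tool_rot: [-0.452, -0.543, -0.453, 0.543]
ft_force: [-7.5, 5.5, 35.6]
finger_gap: 0.008
t 12.12 tcp [ 0.5336 -0.3032  0.1516] case mm [-54.3  11.6 103.6] tip [-54.3  11.6  78.6] F [-7.5  5.5 35.6] gap 0.01 q [ 0.32  0.8   0.23  1.7  -0.26  0.67  0.5 ]
time: 13.12
ee_pos: [0.5806, -0.0474, 0.3969]
tool_rot: [-0.452, -0.543, -0.454, 0.544]
ft_force: [-0.3, -0.9, -0.3]
finger_gap: 0.004
t 13.12 tcp [ 0.5806 -0.0474  0.3969] case mm [205.9  12.2 348.9] tip [205.9  12.3 323.9] F [-0.3 -0.9 -0.3] gap 0.00 q [-0.19  0.5   0.32  1.48 -0.17  1.19 -0.02]
top 4468 [1.20934770e-03 9.87124391e+01] z front 98.53702092261378 back nan
side 6127 [2.86136291e-04 9.86403919e+01] z front 98.56727180665219 back 98.61967937149467
  return _methods._mean(a, axis=axis, dtype=dtype,
  ret = ret.dtype.type(ret / rcount)
```

View pics/top10.png

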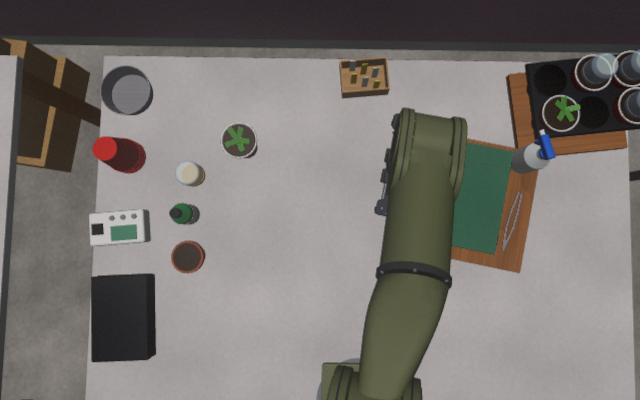

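View pics/side10.png

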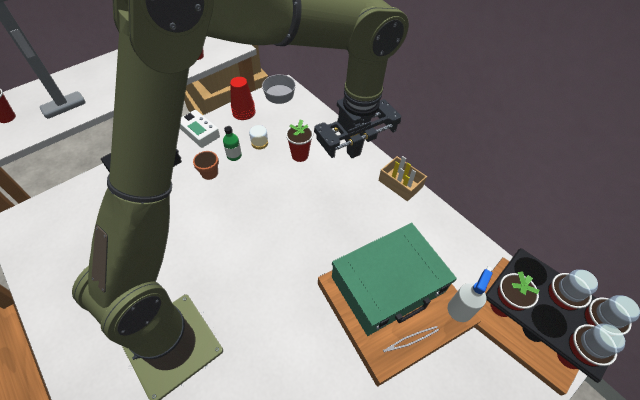

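The lid is flat at 98.6 mm (slope 0.0003 to 0.001). The side view shows the spray bottle (468,300), tweezers (412,340), cup (300,140), jar, feed bottle and pot where they were at the start. The robot is clear of everything, so I'm signing off.

```bash
python3 -c "
from plant import workorder
print(workorder.sign_off())"
```

```text
the job is handed in; nothing more can be done
None
```

The seed case is packed and the job is handed in, at about 13 s on the robot's clock. I folded the orange cover down first, then swung the green lid over and pressed it shut, both with the closed fingertips.

- **Inner cover:** it lay flat before I touched the lid. Both the wrist and top cameras measured its top at about 70 mm above the case underside, sloping no more than 0.003 rad. The lid still stood at about 1.67 rad then, as measured in the first pictures.
- **Lid:** shut at 98.6 mm front and back, against the 98 mm given, with a slope of at most 0.0012 rad. I pressed it with about 36 N.
- **Bystanders:** in the last side and top pictures the spray bottle, tweezers, cup, jar, feed bottle and pot look where they started. I compared these by eye and did not measure them. The vials were standing when last seen, as the cover started down; after that the cover and lid hid them.
- **Robot:** clear of everything at hand-in.

**What went wrong:** my first push passed over the cover without moving it. The stated 25 mm fingertip reach did not match what I saw: the wrist camera, and later the contact heights, put the tips only about 5 mm ahead of the TCP. I backed off, went about 30 mm lower, and the second push worked.

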